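# Seat the keyed pump spindle in the drive hub and hold it down

### The arm

A 6-joint arm with a two-finger parallel gripper is mounted at the origin on a cart in front of the work surface, level with it; the furniture and walls round the work are solid. World frame = base frame: x ahead of the robot, y to its left, z up, the work surface at z = 0. Lengths are in m, angles in rad, forces in N, time in s.
With the tool pointing down it reaches from about 0.275 to 0.85 m from the base axis. Payload 5.2 kg.
Tool frame: the origin (TCP) lies at the very end of the fingers, on their centre line; the grasp point (between the pads) lies 19 mm behind it; z points along the fingers, y is the line along which they close (so a half turn about z gives the same grasp; the last joint's range is limited). The gripper opens to 85 mm and grips with 20 to 120 N. Pads are 22 mm wide; open, the fingers measure 114 mm over their backs; the gripper's body (76 mm by 85 mm) begins 54 mm behind the grasp point. The pads swing forward as they close: fully open they stand 13 mm farther back than shut.
Start: joints at [-1.418, 0.259, 1.535, -0, 1.348, -0.203], TCP at [0.192, -0.516, 0.231] pointing down, gripper open.
Joint ranges: [-3.14, 3.14], [-0.91, 2.08], [0.19, 2.58], [-1.22, 4.36], [0.22, 2.71], [-3.12, 3.12]. Speed limits (rad/s): [2.57, 2.57, 3.14, 3.14, 3.14, 3.14].

### API

Orientations are given as [roll, pitch, yaw] about the fixed x, y, z axes, in that order (R = Rz(yaw) Ry(pitch) Rx(roll)).
In Python, from workcell import status, eyes, job, models gives the robot as it stands.
- The arm moves only by the shell command python3 -m crank 'ROWS' [FORCE]. ROWS is JSON, a list of rows, each an object with "dp": the shift along the world's x, y, z in m, a list of three; "angular": the turn, a rotation vector about the world's x, y, z in rad, a list of three; "jaw": the closure, from -1 (fully open) to 1 (shut). A call has exactly 5 rows; each row is the pose to reach, as a shift and turn from the pose commanded when the call began; what a row does not reach only later rows make up. A row lasts 1/10 s, in which the tool goes at most 50 mm and 8.59 degrees, less where a joint would pass 70% of its speed; a pose out of reach is approached as far as the arm can. A call with a gripper value outside its range is refused whole. The fingers move at their own pace and stop on an object; FORCE is the grip in N (left out, the last holds). Time passes only in rows, so rows that repeat a pose let the fingers close, or fill a call up. It gives the time, the measured TCP pose, the force, the opening and the grip force at its end, in the units of the state.
- status.get_state(): the state, without advancing time (a new reading comes with each control period).
- eyes.camera(name): name is "side" or "top" or "wrist"; returns a dict with "frame" (384x512x3 uint8, red, green, blue), "z_map" (384x512 float32, m along the optical axis (not along the pixel's ray), 0 where there is no reading), "vertical_fov" (degrees; the focal length in pixels is half the picture's height over the tangent of half this angle, whatever the lens; pixels are square), "cx", "cy" (the principal point, pixels), "k1" (the pictures are not rectified: a ray, as slopes to the right and down, at radius r is drawn at 1 + k1 r^2 times it, then the intrinsics apply), "view" (4x4, takes a point from world to camera coordinates); the wrist camera has in their place "tool_from_camera" (4x4, takes a point from camera to tool coordinates, whose origin is the TCP and whose axes are the flange's). Camera axes: x right, y up, looking along -z (the intrinsics and any distortion apply to the point x, -y, -z); pixel columns grow to the right and rows downward; lengths in m; the calibration is good to about 2 mm. A picture is of the moment at which its call begins: read the wrist's pose just before it.
- job.close_job(): hands the job in; it is judged then, once.
Trained networks look in a picture, given as the dict that the camera call returned (one of the last four; its "shot" number tells which), for a name from the list of things; names that differ only in an ending like _2 or _b are one class to them, and where a whole thing is asked for, a point or a joint stands for the part that bears it (a point fixed in the world has none). Each returns a list of dicts, best first, with "score" (0 to 1); they miss things now and then, are a little off and sometimes report something else, mostly with a low value. They report only what shows in the picture. A call takes as long as a camera call. They do not tell look-alikes from the thing itself.
- models.look_for(query, picture): "centre" ([column, row] in pixels, amid what is visible of it).
- models.spot_point(query, picture): "centre" ([column, row] in pixels: a listed point, or the origin of a listed thing).
The state is a dict: "time_s": time; "joints": joint angles; "joint_velocities": joint speeds; "joint_torque": joint torques, N m; "tool_pos": TCP position; "eef_rot": TCP orientation; "force": force on the tool from outside, world axes, zero at the start; "wrist_torque": the same for the moment, N m; "finger_gap": finger opening in m; "finger_force": force on a finger pad.
Only numpy, scipy, OpenCV 4.12 (cv2) and the standard library are available. Lean on these libraries where they do the work, as an engineer would, in place of code of your own. Each camera call takes 0.05 s, during which the arm holds its last target. There are 200 camera calls.

### The job

Take the keyed spindle out of its holder and push it nose first down into the hub of the drive unit, turning it until its key slips into the hidden keyway, then keep pushing against the spring until the collar is fully home, flat on the hub's rim. Finish while still gripping the spindle and holding it down there, upright, so that the set screw could be tightened: do not let go. Leave the beaker, the label roll and the jar where they stand.

Things in the scene. Friction and masses are not known exactly. Their poses are not given: they have to be found in the camera images.
- spindle: Loose steel keyed spindle, 0.13 to 0.25 kg, upright in the holder's hole; origin at the centre of its lower end (nose), z up, x towards the key. Shaft 18 mm in diameter, 56 mm long; its first 20 mm are a plain round nose (lowest 6 mm tapered down to 11 mm). Then the key, a plain length, a collar, and a black flat tab on top (z = 64 to 108 mm).
- key (a point): Foot of the spindle's single key, 20 mm above the nose and 12 mm from the axis. The key is on the spindle's +x side, 6 mm wide, reaches 15 mm from the axis and runs from z = 20 to 44 mm above the nose. Axes as the spindle's.
- tab (a point): Where to grip: on the spindle's axis inside the black flat tab, 90 mm above the nose, 26 mm above the collar's top, 18 mm below the tab's top. The tab measures 38 mm along x and 14 mm along y; pinch it across its 14 mm. Axes as the spindle's.
- collar_underside (a point): Centre of the underside of the spindle's round collar, 56 mm above the nose; it lies on the hub's rim when fully home. The collar is 52 mm in diameter and 8 mm thick, with a small pointer lug (to 33 mm from the axis) on the side of the key.
- drive_unit: Fixed grey gear housing, 104 x 104 x 60 mm, origin at the centre of its underside, z up; a black terminal box with a cable gland sticks out of its -x side to 95 mm from the axis. From its middle rises a round steel hub 59 mm in diameter, rim 85 mm above the desk. Stiff gearing (0.35 N m) holds the hub: light rubbing does not turn it, a twist on the seated key does.
- hub_mouth (a point): Centre of the hub's rim, 85 mm above the desk, axes as the drive unit's. Below it a recess 35 mm in diameter and 12 mm deep, in which the key turns freely. A spring ejector in the bore meets the nose when the collar is 14 mm above the rim and pushes up with 6 N, rising to 12 N when home, so a spindle let go rises again.
- recess_floor (a point): Centre of the recess's floor, 12 mm below the rim: here opens the nose's bore, 21 mm in diameter, with one keyway 10 mm wide reaching 17 mm from the axis. It points along the unit's +x (away from the terminal box) give or take up to 0.6 rad (35 degrees); its angle is not reported. While the key rests on this floor the collar is 24 mm above the rim.
- holder: Fixed grey plastic block 66 x 66 x 32 mm with a round hole of 21 mm diameter, 16 mm deep, in its top; origin at the centre of its underside. The spindle's nose stands on the bottom of the hole (16 mm above the desk), the key 4 mm above the block. The holder and the drive unit may have changed places.
- boom_end (a point): Free end of the fixed filling machine's boom, over the desk to the left of the work: an obstacle. The machine, 0.18 m tall, stands left of y = 0.22; its stand and boom (a thin rod from this end back to the left, with another rod at y = 0.21, z = 0.30 reaching towards the robot to x = 0.30) reach up to 0.38 m, a nozzle hangs below this end. Pass above 0.40 m.
- beaker: Clear beaker, 70 mm in diameter, 90 mm tall, origin at the centre of its underside; leave it alone.
- label_roll: Roll of labels, 67 mm in diameter, 45 mm tall, origin at the centre of its underside; leave it alone.
- jar: Glass sample jar with lid, 64 mm in diameter, 94 mm tall, origin at the centre of its underside; leave it alone.
Not all that is in view belongs to the job. Leave any blue, purple or turquoise look-alike of the spindle alone.

How it is judged:
At the end, for the whole second after the job is handed in: The collar's underside is within 3 mm of the hub's rim (possible only with the key in the keyway) and within 5 mm of the hub's axis, the spindle upright within 0.09 rad and at rest, the fingers still gripping it (over 2 N) and the spindle pressed against the drive unit (over 4 N) (z of collar_underside in the frame of hub_mouth below 0.003 m and horizontal distance between collar_underside and hub_mouth below 0.005 m and angle between spindle's own z axis and vertical below 0.09 rad and contact force between the fingers and spindle above 2 N and contact force between spindle and drive_unit above 4 N and linear speed of spindle below 0.02 m/s); the arm keeps its last pose, push and grip.
It fails at once if a bystander (beaker, label roll, jar) is moved by more than 30 mm or tipped over (distance of any of beaker, label_roll, jar from where it was at the start of the episode above 0.03 m or angle between any of beaker, label_roll, jar's own z axis and vertical above 0.5 rad).
It also fails if it takes over 64 s, if anything falls off the work surface, if the arm or the gripper's body presses on something with over 40 N, if the wrist force passes 120 N, or if a joint passes its speed limit or range.

## Working session

There is one attempt and no reset: what is moved stays moved. The work goes in short steps, Python scripts to look and compute and a shell command to move; the robot and the scene stay as the last step left them, time stands still between calls to the robot, and variables do not carry over. Pictures are saved under pics/ and viewed, at most 10 in all, crops included, and the job is handed in when it is done.

```bash
mkdir -p pics; ls
cat > h.py <<'E'
import numpy as np, cv2
from workcell import status, eyes, job, models
from scipy.spatial.transform import Rotation as R
def K(p):
    f=p["frame"].shape[0]/2/np.tan(np.radians(p["vertical_fov"])/2)
    return np.array([[f,0,p["cx"]],[0,f,p["cy"]],[0,0,1]]),np.array([p["k1"],0,0,0,0])
def T_wc(p,s=None):
    if "view" in p: return np.linalg.inv(np.array(p["view"]))
    T=np.eye(4);T[:3,:3]=R.from_euler("xyz",s["eef_rot"]).as_matrix();T[:3,3]=s["tool_pos"]
    return T@np.array(p["tool_from_camera"])
def pix2w(p,uv,s=None,z=None,depth=None):
    """pixel -> world, by plane height z, or depth map"""
    k,d=K(p);uv=np.array(uv,float)
    x,y=cv2.undistortPoints(uv.reshape(1,1,2),k,d)[0,0]
    T=T_wc(p,s);ray=np.array([x,-y,-1.])
    if z is not None:
        r=T[:3,:3]@ray;t=(z-T[2,3])/r[2];return T[:3,3]+t*r
    if depth is None: depth=p["z_map"][int(round(uv[1])),int(round(uv[0]))]
    return T[:3,:3]@(ray*depth)+T[:3,3]
def cloud(p,s=None):
    h,w=p["z_map"].shape;k,d=K(p)
    g=np.stack(np.meshgrid(np.arange(w),np.arange(h)),-1).reshape(-1,1,2).astype(float)
    xy=cv2.undistortPoints(g,k,d)[:,0];z=p["z_map"].reshape(-1)
    P=np.c_[xy[:,0]*z,-xy[:,1]*z,-z];T=T_wc(p,s);P=P@T[:3,:3].T+T[:3,3];P[z==0]=np.nan
    return P.reshape(h,w,3)
def w2pix(p,X,s=None):
    k,d=K(p);c=np.linalg.inv(T_wc(p,s))@np.r_[X,1];return cv2.projectPoints(np.array([[c[0],-c[1],-c[2]]]),np.zeros(3),np.zeros(3),k,d)[0][0,0]
def save(p,name,crop=None,sc=1):
    im=p["frame"][...,::-1]
    if crop: im=im[crop[1]:crop[3],crop[0]:crop[2]]
    cv2.imwrite("pics/"+name,cv2.resize(im,None,fx=sc,fy=sc,interpolation=cv2.INTER_CUBIC))
E
cat > a.py <<'E'
from h import *
ims=[]
for c in ("top","side"):
    p=eyes.camera(c);ims.append(p["frame"])
    print(c,T_wc(p)[:3,3].round(3))
    for q,z in (("spindle",None),("tab",None),("drive_unit",None),("hub_mouth",.085),("holder",0),("boom_end",None),("beaker",0),("label_roll",0),("jar",0)):
        for m in ("look_for","spot_point"):
            for r in getattr(models,m)(q,p)[:3] if not(m=="look_for" and q in("tab","hub_mouth","boom_end")) else []:
                u=np.clip(r["centre"],0,[511,383]);print(q,m,np.round(u),round(r["score"],2),pix2w(p,u).round(3), pix2w(p,u,z=z).round(3) if z is not None else "")
cv2.imwrite("pics/0.png",np.vstack(ims)[...,::-1][::1]) if 0 else [cv2.imwrite(f"pics/{n}.png",cv2.resize(i[...,::-1],(800,600))) for n,i in zip(("top","side"),ims)]
print(status.get_state())
E
python3 a.py
```

```text
pics
top [ 0.417 -0.097  1.455]
spindle look_for [219. 203.] 0.84 [0.572 0.018 0.065] 
spindle look_for [271. 179.] 0.83 [ 0.641 -0.131  0.062] 
spindle look_for [179. 194.] 0.76 [0.592 0.124 0.11 ] 
spindle spot_point [264. 250.] 0.8 [ 0.44  -0.108  0.063] 
spindle spot_point [271. 180.] 0.77 [ 0.638 -0.13   0.066] 
spindle spot_point [220. 209.] 0.56 [0.554 0.013 0.066] 
tab spot_point [273. 172.] 0.77 [ 0.653 -0.135  0.109] 
tab spot_point [213. 208.] 0.73 [0.553 0.031 0.111] 
tab spot_point [179. 196.] 0.63 [0.589 0.124 0.104] 
drive_unit look_for [315. 233.] 0.91 [ 0.488 -0.255  0.04 ] 
drive_unit spot_point [314. 230.] 0.67 [ 0.498 -0.252  0.045] 
drive_unit spot_point [248. 212.] 0.26 [ 0.542 -0.066  0.123] 
hub_mouth spot_point [318. 229.] 0.95 [ 0.5   -0.266  0.03 ] [ 0.497 -0.259  0.085]
holder look_for [248. 223.] 0.7 [ 0.517 -0.064  0.031] [ 0.519 -0.063  0.   ]
holder spot_point [251. 212.] 0.73 [ 0.541 -0.073  0.122] [ 0.552 -0.071  0.   ]
holder spot_point [249. 213.] 0.7 [ 0.539 -0.069  0.124] [ 0.55  -0.067  0.   ]
beaker look_for [205. 148.] 0.63 [0.743 0.065 0.005]
[... 2245 characters left out ...]

{'time_s': 1.6, 'joints': array([-1.41781911e+00,  2.58579638e-01,  1.53502479e+00, -1.17946478e-05,
        1.34800568e+00, -2.02828860e-01]), 'joint_velocities': array([-0.00029495,  0.00232282,  0.00139801,  0.00049746,  0.00058883,
       -0.00134708]), 'joint_torque': array([ 6.58264034e-04, -4.45914745e+01, -2.90891773e+01, -3.28422202e-04,
        6.73366030e-04,  2.15401133e-05]), 'tool_pos': array([ 0.1915919 , -0.51553931,  0.23131074]), 'eef_rot': array([-3.14157325e+00,  7.75237028e-06,  3.55808680e-01]), 'force': array([ 0.99445035, -0.75849263,  0.13156606]), 'wrist_torque': array([-0.02859583, -0.01218143,  0.01947022]), 'finger_force': 0.0, 'finger_gap': 0.08547171857309936}
```

Run:
```python
import cv2
a=cv2.imread("pics/top.png");b=cv2.imread("pics/side.png")
s=1.5625
a=a[int(120*s):int(280*s),int(150*s):int(350*s)];b=b[int(180*s):int(340*s),int(150*s):int(350*s)]
f=lambda i:cv2.resize(i,(400,320),interpolation=cv2.INTER_CUBIC)
import numpy as np
cv2.imwrite("pics/both.png",cv2.resize(np.hstack([f(a),f(b)]),(800,320)))
```

```text
(no output)
```

View pics/both.png

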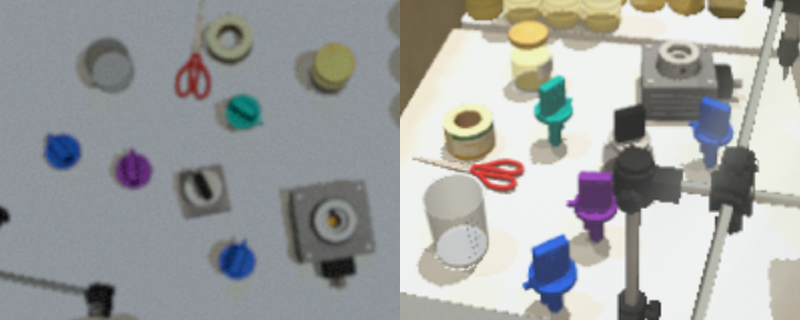

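View pics/side.png

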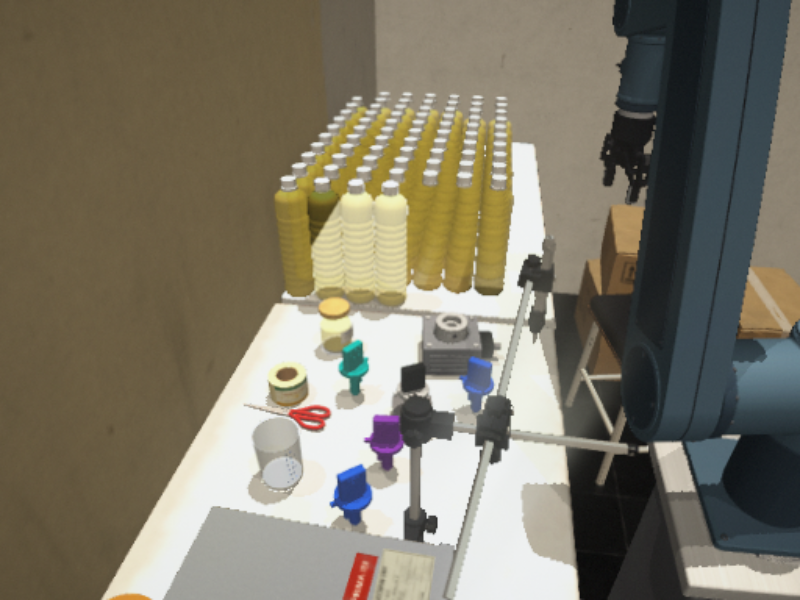

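The steel spindle with the black tab is at top (251,212) / side (264,242), in the holder. Look-alikes are blue (179,196) and (268,250), purple (219,203) and turquoise (271,178). The hub is at top (318,229), with its terminal box pointing towards -x.

Run:
```python
from h import *
p=eyes.camera("top");q=eyes.camera("side")
for n,c in(("top",p),("side",q)):
    C=cloud(c).reshape(-1,3)
    m=(C[:,0]>.25)&(C[:,0]<.9)&(C[:,1]>-.5)&(C[:,1]<.4)&(C[:,2]>.14)&(C[:,2]<.5)
    D=C[m];print(n,m.sum())
    for y0 in np.arange(-.5,.4,.05):
        d=D[(D[:,1]>=y0)&(D[:,1]<y0+.05)]
        if len(d)>3: print(round(y0,2),len(d),d.min(0).round(2),d.max(0).round(2))
C=cloud(p);P=C.reshape(-1,3)
g=p["frame"].astype(int)
# tab top
m=(np.abs(P[:,2]-.124)<.012)&(np.hypot(P[:,0]-.54,P[:,1]+.07)<.04);t=P[m]
w,v=np.linalg.eigh(np.cov(t[:,:2].T));print("tab",t.mean(0),len(t),np.sqrt(w)*3.46,np.degrees(np.arctan2(*v[::-1,1])))
# hub rim
m=(np.abs(P[:,2]-.085)<.008)&(np.hypot(P[:,0]-.5,P[:,1]+.26)<.05);t=P[m];
print("hub",(cv2.minEnclosingCircle(t[:,:2].astype(np.float32))),len(t),t[:,2].mean())
m=(np.abs(P[:,2]-.06)<.008)&(np.hypot(P[:,0]-.5,P[:,1]+.26)<.09);t=P[m]
print("housing",cv2.minAreaRect(t[:,:2].astype(np.float32)*1000))
save(p,"c1.png",(210,170,350,275),5)
```

```text
top 35269
-0.5 4543 [ 0.4  -0.5   0.14] [ 0.89 -0.45  0.5 ]
-0.45 3728 [ 0.6  -0.45  0.14] [ 0.89 -0.4   0.5 ]
-0.4 1198 [ 0.89 -0.4   0.14] [ 0.89 -0.35  0.5 ]
-0.35 1220 [ 0.89 -0.35  0.14] [ 0.89 -0.3   0.5 ]
-0.3 1236 [ 0.89 -0.3   0.14] [ 0.89 -0.25  0.5 ]
-0.25 1236 [ 0.89 -0.25  0.14] [ 0.89 -0.2   0.5 ]
-0.2 1257 [ 0.89 -0.2   0.14] [ 0.89 -0.15  0.5 ]
-0.15 1249 [ 0.89 -0.15  0.14] [ 0.89 -0.1   0.5 ]
-0.1 1405 [ 0.26 -0.1   0.14] [ 0.89 -0.05  0.5 ]
-0.05 1650 [ 0.25 -0.05  0.14] [ 0.89 -0.    0.5 ]
-0.0 1655 [0.25 0.   0.14] [0.89 0.05 0.5 ]
0.05 1320 [0.4  0.05 0.14] [0.89 0.1  0.5 ]
0.1 1299 [0.41 0.1  0.14] [0.89 0.15 0.5 ]
0.15 1381 [0.42 0.15 0.14] [0.89 0.2  0.5 ]
0.2 1967 [0.3  0.2  0.14] [0.89 0.25 0.5 ]
0.25 3085 [0.43 0.25 0.14] [0.89 0.3  0.5 ]
0.3 2979 [0.44 0.3  0.14] [0.89 0.35 0.5 ]
0.35 2861 [0.45 0.35 0.14] [0.89 0.4  0.5 ]
side 55830
-0.5 3189 [ 0.4  -0.5   0.14] [ 0.89 -0.45  0.5 ]
-0.45 3681 [ 0.61 -0.45  0.14] [ 0.89 -0.4   0.5 ]
-0.4 936 [ 0.63 -0.4   0.14] [ 0.89 -0.35  0.5 ]
-0.35 948 [ 0.89 -0.35  0.14] [ 0.89 -0.3   0.5 ]
-0.3 1089 [ 0.89 -0.3   0
[... 220 characters left out ...]
 0.5 ]
-0.05 3828 [ 0.25 -0.05  0.14] [ 0.89 -0.    0.5 ]
-0.0 4241 [0.25 0.   0.14] [0.89 0.05 0.5 ]
0.05 3115 [0.39 0.05 0.14] [0.89 0.1  0.5 ]
0.1 3708 [0.41 0.1  0.14] [0.89 0.15 0.5 ]
0.15 4384 [0.41 0.15 0.14] [0.89 0.2  0.5 ]
0.2 6577 [0.3  0.2  0.14] [0.89 0.25 0.48]
0.25 6969 [0.43 0.25 0.14] [0.89 0.3  0.38]
0.3 5822 [0.44 0.3  0.14] [0.89 0.35 0.3 ]
0.35 755 [0.45 0.35 0.14] [0.89 0.39 0.28]
tab [ 0.54055161 -0.07248909  0.12360209] 75 [0.01464744 0.03781708] -152.9023402119257
hub ((0.49463826417922974, -0.2547057271003723), 0.03049667552113533) 245 0.08483399315471633
housing ((483.28704833984375, -256.76568603515625), (128.11602783203125, 106.01628875732422), 8.263002395629883)
```

View pics/c1.png

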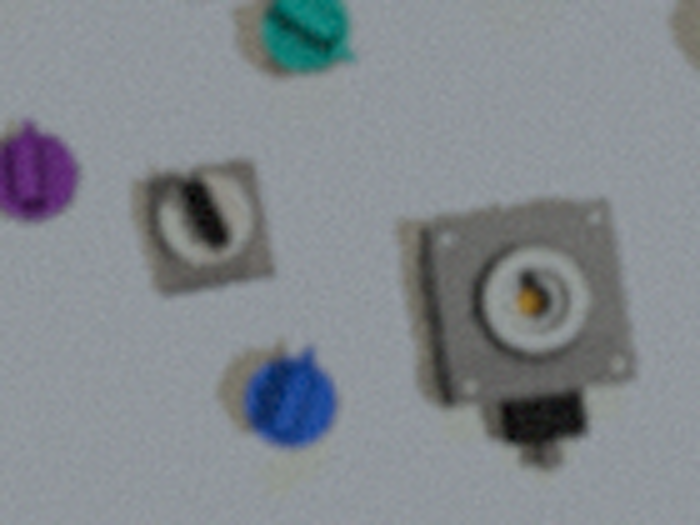

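Run:
```python
from h import *
q=eyes.camera("side");P=np.vstack([cloud(q).reshape(-1,3),cloud(eyes.camera("top")).reshape(-1,3)])
m=(P[:,0]>.2)&(P[:,0]<.6)&(P[:,1]>-.2)&(P[:,1]<.3)&(P[:,2]>.14)&(P[:,2]<.6)
D=P[m]
for y0 in np.arange(-.2,.3,.03):
    for x0 in np.arange(.2,.6,.05):
        d=D[(D[:,1]>=y0)&(D[:,1]<y0+.03)&(D[:,0]>=x0)&(D[:,0]<x0+.05)]
        if len(d)>3: print(round(y0,2),round(x0,2),len(d),d[:,2].min().round(2),d[:,2].max().round(2))
m=(P[:,1]<-.3)&(P[:,1]>-.5)&(P[:,0]<.87)&(P[:,0]>.3)&(P[:,2]>.1);print("bottles",P[m].min(0),P[m].max(0))
s=status.get_state();print(s["time_s"])
```

```text
-0.14 0.25 31 0.57 0.6
-0.11 0.25 544 0.44 0.6
-0.08 0.25 1170 0.32 0.6
-0.05 0.25 1824 0.2 0.6
-0.02 0.2 1195 0.48 0.6
-0.02 0.25 2292 0.17 0.6
0.01 0.2 3592 0.16 0.57
0.01 0.25 627 0.16 0.56
0.01 0.35 299 0.27 0.42
0.01 0.4 77 0.35 0.4
0.04 0.2 3059 0.16 0.46
0.04 0.35 554 0.29 0.41
0.04 0.4 184 0.35 0.39
0.07 0.2 2074 0.17 0.35
0.07 0.4 133 0.34 0.36
0.1 0.2 252 0.19 0.25
0.1 0.4 138 0.34 0.35
0.13 0.4 143 0.33 0.34
0.16 0.4 157 0.32 0.34
0.19 0.25 14 0.29 0.3
0.19 0.3 288 0.29 0.31
0.19 0.35 315 0.29 0.3
0.19 0.4 442 0.29 0.35
0.19 0.45 883 0.14 0.33
0.19 0.5 535 0.14 0.33
0.22 0.3 37 0.29 0.3
0.22 0.4 728 0.29 0.35
0.22 0.45 240 0.14 0.32
0.22 0.5 285 0.14 0.32
0.25 0.4 190 0.29 0.31
0.25 0.45 539 0.14 0.19
0.25 0.5 556 0.14 0.18
0.25 0.55 643 0.14 0.18
0.28 0.4 139 0.29 0.3
0.28 0.45 464 0.17 0.18
0.28 0.5 517 0.17 0.19
0.28 0.55 521 0.17 0.18
bottles [ 0.39854407 -0.49999881  0.10000363] [ 0.86989668 -0.39395452  0.27461257]
1.8
```

```bash
python3 -m crank '[{"dp":[0.02,0.02,0.04],"angular":[0,0,0],"jaw":-1},{"dp":[0.04,0.05,0.07],"angular":[0,0,0.02],"jaw":-1},{"dp":[0.06,0.08,0.1],"angular":[0,0,0.05],"jaw":-1},{"dp":[0.09,0.11,0.12],"angular":[0,0,0.08],"jaw":-1},{"dp":[0.12,0.145,0.13],"angular":[0,0,0.11],"jaw":-1}]'
python3 -m crank '[{"dp":[0.03,0.037,0],"angular":[0,0,0],"jaw":-1},{"dp":[0.06,0.075,0],"angular":[0,0,0],"jaw":-1},{"dp":[0.09,0.11,0],"angular":[0,0,0],"jaw":-1},{"dp":[0.12,0.15,0],"angular":[0,0,0],"jaw":-1},{"dp":[0.15,0.19,0],"angular":[0,0,0],"jaw":-1}]'
cat > w.py <<'E'
from h import *
import sys
s=status.get_state();p=eyes.camera("wrist");print(s["time_s"],s["tool_pos"].round(4),s["eef_rot"].round(4),s["joints"].round(2),s["force"].round(1))
print(np.array(p["tool_from_camera"]).round(3))
for q in ("tab","collar_underside","key","hub_mouth","recess_floor","holder"):
    for r in models.spot_point(q,p)[:2]:
        u=np.clip(r["centre"],0,[511,383]);print(q,np.round(u),round(r["score"],2),pix2w(p,u,s).round(4))
C=cloud(p,s);np.savez("w.npz",C=C,f=p["frame"]);save(p,sys.argv[1],sc=1.5)
E
python3 w.py w1.png
```

```text
time_s: 2.3
tool_pos: [0.3126, -0.3703, 0.3637]
eef_rot: [3.137, -0.0, 0.466]
force: [1.2, -0.7, 1.1]
finger_gap: 0.0854
finger_force: 0.0
time_s: 2.8
tool_pos: [0.4625, -0.1788, 0.3615]
eef_rot: [3.141, -0.0, 0.465]
force: [1.0, -1.2, -0.0]
finger_gap: 0.0852
finger_force: 0.0
2.8 [ 0.4625 -0.1788  0.3615] [ 3.141e+00 -3.000e-04  4.654e-01] [-0.59  0.1   1.42 -0.    1.62  0.51] [ 1.  -1.2 -0. ]
[[-0.     0.961  0.278  0.071]
 [ 1.     0.     0.     0.001]
 [ 0.     0.278 -0.961 -0.142]
 [ 0.     0.     0.     1.   ]]
tab [214. 160.] 0.9 [ 0.4435 -0.1201  0.1075]
tab [286.  20.] 0.83 [ 0.6495 -0.1278  0.108 ]
collar_underside [216.  82.] 0.97 [ 0.5402 -0.0818  0.1224]
collar_underside [289.  30.] 0.77 [ 0.6409 -0.1358  0.1067]
key [176.  36.] 0.58 [0.575  0.0084 0.0626]
hub_mouth [313. 168.] 0.68 [ 0.4929 -0.2651  0.0569]
recess_floor [307. 164.] 0.79 [ 0.4938 -0.2572  0.0433]
holder [219.  88.] 0.75 [ 0.5353 -0.0852  0.1055]
```

View pics/w1.png

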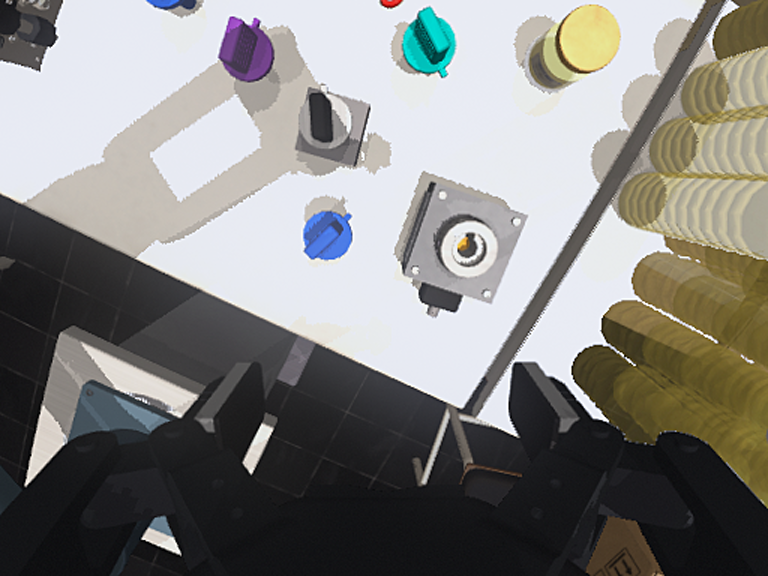

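The steel spindle shows at (325,115) in this view, with its lug at (323,88), so the key is on the +x (27°) end of the tab. The hub is at (470,245), with a dark keyway just above the orange ejector. Next I measure both.

```bash
cat > m.py <<'E'
from h import *
d=np.load("w.npz");C=d["C"];P=C.reshape(-1,3)
def circ(m,r):
    from scipy.optimize import least_squares
    t=P[m];return t
m=(np.abs(P[:,2]-.124)<.006)&(np.hypot(P[:,0]-.54,P[:,1]+.072)<.04);t=P[m][:,:2]
if len(t)>9:
    r=cv2.minAreaRect(t.astype(np.float32)*1000);print("tabtop",len(t),t.mean(0).round(4),r)
m=(np.abs(P[:,2]-.080)<.004)&(np.hypot(P[:,0]-.54,P[:,1]+.072)<.045);t=P[m][:,:2]
if len(t)>9:
    c=np.array([.54,-.072]);print("collar",len(t),cv2.minEnclosingCircle(t.astype(np.float32)))
    for i in range(8): far=np.hypot(*(t-c).T)
    l=t[far>.0295];print("lug",len(l),l.mean(0)if len(l) else"",)
hm=(np.abs(P[:,2]-.085)<.004)&(np.hypot(P[:,0]-.495,P[:,1]+.255)<.04);t=P[hm][:,:2].astype(np.float32)
(c,rad)=cv2.minEnclosingCircle(t);print("hub",len(t),c,rad,P[hm][:,2].mean())
from scipy.optimize import least_squares
f=lambda x:np.maximum(np.hypot(*(t-x).T)-.0295,0)+np.maximum(.0175-np.hypot(*(t-x).T),0)
c=least_squares(f,c).x;print("hub fit",c)
r=np.hypot(P[:,0]-c[0],P[:,1]-c[1]);a=np.degrees(np.arctan2(P[:,1]-c[1],P[:,0]-c[0]))
for lo in range(-180,180,15):
    m=(r<.0165)&(r>.0115)&(a>=lo)&(a<lo+15);print(lo,m.sum(),np.sort(P[m][:,2]).round(3)[:12])
hz=(np.abs(P[:,2]-.06)<.004)&(np.abs(P[:,0]-c[0])<.085)&(r<.08);q=P[hz][:,:2];print("housing",cv2.minAreaRect(q.astype(np.float32)*1000))
E
python3 m.py
python3 - <<'E'
import cv2,numpy as np
f=np.load("w.npz")["f"][...,::-1]
a=f[135:195,275:350];b=f[50:110,180:255]
cv2.imwrite("pics/w1c.png",np.hstack([cv2.resize(i,(400,320),interpolation=cv2.INTER_CUBIC) for i in(a,b)]))
E
```

```text
tabtop 337 [ 0.5442 -0.0742] ((543.2062377929688, -74.11325073242188), (36.8045768737793, 15.739519119262695), 25.9984130859375)
collar 656 ((0.5470388531684875, -0.07301831245422363), 0.028897583484649658)
lug 16 [ 0.57009484 -0.06002033]
hub 728 (0.49798449873924255, -0.25607508420944214) 0.029435329139232635 0.08421376291994301
hub fit [ 0.49813419 -0.25598522]
-180 6 [0.072 0.073 0.073 0.073 0.073 0.074]
-165 6 [0.071 0.072 0.072 0.072 0.072 0.073]
-150 6 [0.071 0.072 0.072 0.072 0.073 0.073]
-135 9 [0.071 0.072 0.072 0.072 0.072 0.072 0.073 0.073 0.073]
-120 7 [0.072 0.072 0.072 0.072 0.072 0.072 0.073]
-105 8 [0.04  0.071 0.072 0.073 0.073 0.073 0.073 0.074]
-90 7 [0.072 0.073 0.073 0.073 0.073 0.074 0.074]
-75 11 [0.027 0.068 0.07  0.071 0.072 0.072 0.072 0.072 0.073 0.073 0.074]
-60 8 [0.006 0.006 0.071 0.073 0.073 0.073 0.074 0.074]
-45 8 [0.072 0.072 0.073 0.073 0.073 0.073 0.073 0.074]
-30 7 [0.071 0.072 0.072 0.072 0.072 0.073 0.073]
-15 17 [0.039 0.046 0.047 0.051 0.054 0.055 0.06  0.06  0.064 0.066 0.067 0.068]
0 0 []
15 0 []
30 3 [0.072 0.072 0.072]
45 5 [0.072 0.073 0.073 0.073 0.073]
60 5 [0.071 0.072 0.072 0.073 0.073]
75 4 [0.071 0.072 0.072 0.073]
90 5 [0.071 0.072 0.073 0.073 0.074]
105 46 [0.072 0.073 0.073 0.073 0.073 0.074 0.43  0.43  0.43  0.431 0.431 0.431]
120 113 [0.072 0.072 0.073 0.073 0.075 0.429 0.43  0.43  0.43  0.43  0.43  0.43 ]
135 34 [0.072 0.072 0.073 0.073 0.073 0.073 0.073 0.429 0.429 0.43  0.43  0.43 ]
150 6 [0.072 0.072 0.073 0.073 0.073 0.074]
165 10 [0.071 0.072 0.072 0.072 0.073 0.073 0.073 0.073 0.073 0.073]
housing ((497.45465087890625, -256.3948974609375), (103.6270523071289, 104.79566192626953), 8.140142440795898)
```

View pics/w1c.png

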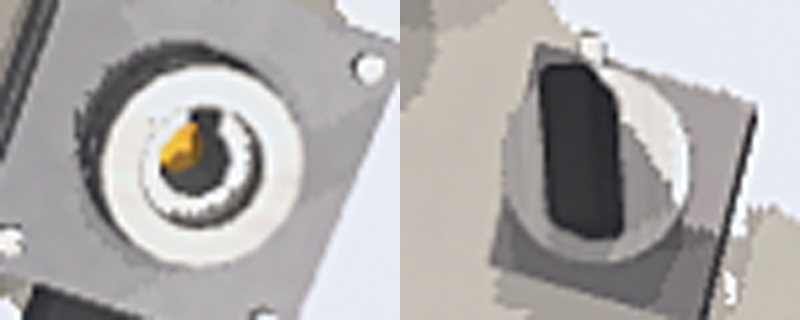

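```bash
python3 -m crank '[{"dp":[0.02,0.03,-0.02],"angular":[0,0,0],"jaw":-0.4},{"dp":[0.041,0.06,-0.05],"angular":[0,0,0],"jaw":-0.4},{"dp":[0.061,0.085,-0.08],"angular":[0,0,0],"jaw":-0.4},{"dp":[0.078,0.1035,-0.11],"angular":[0,0,0],"jaw":-0.4},{"dp":[0.078,0.1035,-0.12],"angular":[0,0,0],"jaw":-0.4}]'
python3 - <<'E'
from h import *
s=status.get_state();p=eyes.camera("wrist");np.savez("w.npz",C=cloud(p,s),f=p["frame"]);print(s["tool_pos"],s["eef_rot"],s["joints"])
E
python3 m.py | head -3
```

```text
time_s: 3.65
tool_pos: [0.539, -0.0762, 0.2378]
eef_rot: [-3.137, 0.003, 0.466]
force: [-1.0, -1.6, -0.7]
finger_gap: 0.0596
finger_force: 0.0
[ 0.53895044 -0.07618252  0.2377779 ] [-3.13725214e+00  3.02482656e-03  4.65770706e-01] [-3.45944114e-01  2.47253664e-01  1.53407359e+00  8.09989567e-04
  1.36549621e+00  7.58920873e-01]
tabtop 580 [ 0.5448 -0.073 ] ((543.6559448242188, -73.57137298583984), (38.31679916381836, 14.974230766296387), 28.902883529663086)
collar 1148 ((0.5471449494361877, -0.07146041840314865), 0.02926335111260414)
lug 43 [ 0.56971658 -0.06340443]
```

```bash
python3 -m crank '[{"dp":[0.0042,0.0035,-0.04],"angular":[0,0,0.02],"jaw":-0.4},{"dp":[0.0042,0.0035,-0.085],"angular":[0,0,0.02],"jaw":-0.4},{"dp":[0.0042,0.0035,-0.12],"angular":[0,0,0.02],"jaw":-0.4},{"dp":[0.0042,0.0035,-0.145],"angular":[0,0,0.02],"jaw":-0.4},{"dp":[0.0042,0.0035,-0.153],"angular":[0,0,0.02],"jaw":-0.4}]' && python3 -m crank '[{"dp":[0,0,0],"angular":[0,0,0],"jaw":0.2},{"dp":[0,0,0],"angular":[0,0,0],"jaw":1},{"dp":[0,0,0],"angular":[0,0,0],"jaw":1},{"dp":[0,0,0],"angular":[0,0,0],"jaw":1},{"dp":[0,0,0],"angular":[0,0,0],"jaw":1}]' 70
```

```text
time_s: 4.2
tool_pos: [0.5421, -0.0753, 0.0867]
eef_rot: [-3.139, 0.003, 0.483]
force: [-0.9, 0.2, -0.1]
finger_gap: 0.0594
finger_force: 0.0
time_s: 4.7
tool_pos: [0.5449, -0.0737, 0.0904]
eef_rot: [3.139, -0.002, 0.486]
force: [-0.6, 0.9, 5.3]
finger_gap: 0.0131
finger_force: 68.1
```

```bash
python3 -m crank '[{"dp":[0,0,0.015],"angular":[0,0,0],"jaw":1},{"dp":[0,0,0.045],"angular":[0,0,0],"jaw":1},{"dp":[0,0,0.085],"angular":[0,0,0],"jaw":1},{"dp":[0,0,0.12],"angular":[0,0,0],"jaw":1},{"dp":[0,0,0.125],"angular":[0,0,0],"jaw":1}]'
python3 -m crank '[{"dp":[-0.008,-0.03,0],"angular":[0,0,-0.05],"jaw":1},{"dp":[-0.02,-0.07,0],"angular":[0,0,-0.12],"jaw":1},{"dp":[-0.03,-0.11,0],"angular":[0,0,-0.19],"jaw":1},{"dp":[-0.036,-0.135,0],"angular":[0,0,-0.25],"jaw":1},{"dp":[-0.036,-0.135,0],"angular":[0,0,-0.3],"jaw":1}]'
python3 - <<'E'
from h import *
s=status.get_state();p=eyes.camera("wrist");np.savez("w.npz",C=cloud(p,s),f=p["frame"]);print(s["time_s"],s["tool_pos"],s["eef_rot"],s["joints"])
save(p,"w3.png",sc=1.5)
E
python3 m.py | grep -v tab
```

```text
time_s: 5.2
tool_pos: [0.5465, -0.0743, 0.2192]
eef_rot: [3.134, -0.007, 0.486]
force: [0.6, -0.5, -2.7]
finger_gap: 0.0134
finger_force: 68.5
time_s: 5.7
tool_pos: [0.5066, -0.2119, 0.2127]
eef_rot: [3.141, 0.001, 0.18]
force: [0.4, 0.0, -1.4]
finger_gap: 0.0133
finger_force: 68.4
5.7 [ 0.50663863 -0.21191418  0.21271531] [3.14054300e+00 1.13941746e-03 1.79898254e-01] [-0.59829436  0.27049864  1.56556947 -0.00160347  1.3055995   0.79302344]
hub 1182 (0.49798065423965454, -0.25615018606185913) 0.02947039157152176 0.08426288595250676
hub fit [ 0.49800178 -0.25611198]
-180 17 [0.051 0.071 0.071 0.072 0.072 0.072 0.072 0.072 0.072 0.072 0.073 0.073]
-165 17 [0.056 0.071 0.071 0.072 0.072 0.072 0.072 0.072 0.072 0.072 0.072 0.073]
-150 17 [0.054 0.057 0.06  0.063 0.071 0.072 0.072 0.072 0.072 0.072 0.073 0.073]
-135 17 [0.064 0.071 0.071 0.071 0.072 0.072 0.072 0.072 0.072 0.073 0.073 0.073]
-120 17 [0.041 0.047 0.072 0.072 0.072 0.072 0.072 0.072 0.072 0.072 0.072 0.072]
-105 16 [0.005 0.037 0.071 0.071 0.072 0.072 0.072 0.072 0.072 0.072 0.072 0.072]
-90 17 [0.071 0.072 0.072 0.072 0.0
[... 651 characters left out ...]
.267 0.267 0.267 0.267 0.267 0.267]
45 235 [0.071 0.072 0.072 0.072 0.073 0.073 0.073 0.074 0.268 0.268 0.268 0.268]
60 92 [0.072 0.072 0.072 0.072 0.072 0.073 0.073 0.073 0.268 0.268 0.268 0.268]
75 11 [0.071 0.072 0.072 0.072 0.073 0.073 0.073 0.073 0.073 0.073 0.074]
90 13 [0.071 0.072 0.072 0.072 0.072 0.073 0.073 0.073 0.073 0.073 0.073 0.073]
105 12 [0.071 0.072 0.072 0.072 0.072 0.072 0.073 0.073 0.073 0.073 0.073 0.074]
120 5 [0.072 0.072 0.073 0.073 0.073]
135 2 [0.072 0.073]
150 3 [0.071 0.072 0.073]
165 11 [0.047 0.072 0.072 0.072 0.072 0.073 0.073 0.073 0.073 0.073 0.074]
housing ((497.7114562988281, -256.118408203125), (104.81253814697266, 103.89241027832031), 8.093989372253418)
```

View pics/w3.png

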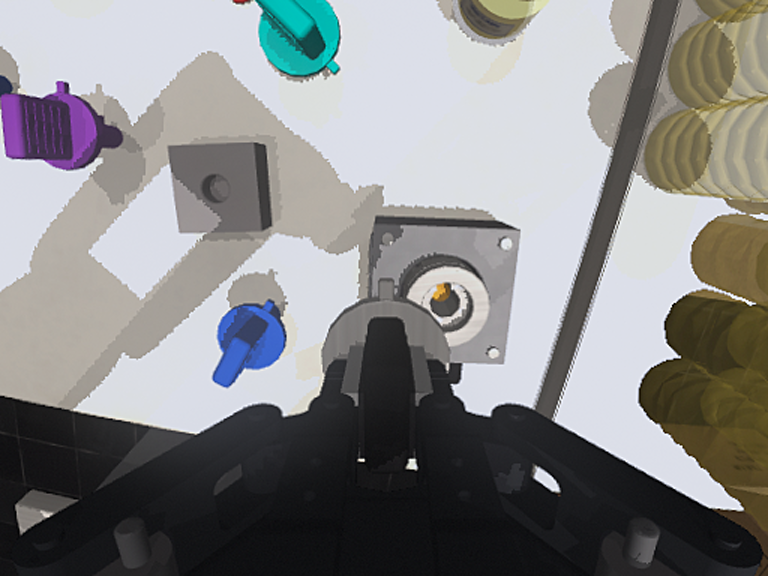

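Run:
```python
from h import *
from scipy.optimize import least_squares
P=np.load("w.npz")["C"].reshape(-1,3);t=np.array([.50664,-.21191,.21272]);h=np.array([.498,-.2561])
m=(np.hypot(P[:,0]-t[0],P[:,1]-t[1])<.04)&(np.abs(P[:,2]-.2023)<.007);D=P[m];print(len(D),D.min(0),D.max(0))
A=np.c_[D[:,:2]-t[:2],np.ones(len(D))];c=np.linalg.lstsq(A,D[:,2],rcond=None)[0]
k=np.abs(A@c-D[:,2])<.002;c=np.linalg.lstsq(A[k],D[k,2],rcond=None)[0];print("plane",k.sum(),c)
E=D[k,:2]
# boundary: outermost points per angle bin
for it in range(3):
    cc=t[:2] if it==0 else cc
    a=np.arctan2(*(E-cc).T[::-1]);r=np.hypot(*(E-cc).T);b=[]
    for lo in np.arange(-np.pi,np.pi,.1):
        s=(a>=lo)&(a<lo+.1)
        if s.sum()>2 and r[s].max()>.02 and abs(lo+.05-.18)>.25: b.append(E[s][r[s].argmax()])
    b=np.array(b);cc=least_squares(lambda x:np.hypot(*(b-x).T)-.0258,cc,loss="soft_l1",f_scale=.0005).x
print("collar c",cc,cc-t[:2],np.abs(np.hypot(*(b-cc).T)-.0258).max(),len(b))
L=E[(np.hypot(*(E-cc).T)>.0285)];print("lug",len(L),np.degrees(np.arctan2(*(L.mean(0)-cc)[::-1])))
F=P[(np.abs(P[:,2]-.073)<.003)];d=F[:,:2]-h;r=np.hypot(*d.T);a=np.degrees(np.arctan2(d[:,1],d[:,0]))
s=(r>.0105)&(r<.017)&(a>-30)&(a<60);o=np.argsort(a[s])
for x,y in zip(a[s][o],r[s][o]):print(round(x),round(y*1000,1),"->",round(x+np.degrees(np.arcsin(.005/y))),end="; ")
```

```text
2244 [ 0.49516066 -0.23850423  0.19533068] [ 0.538674   -0.18633135  0.20921357]
plane 2033 [-0.02582061  0.00455668  0.20195012]
collar c [ 0.505864   -0.21253941] [-0.000776   -0.00062941] 0.0005875084006293947 31
lug 84 10.15028570161178
-28 14.2 -> -7; -28 15.7 -> -9; -27 11.2 -> -1; -27 12.8 -> -4; -25 15.0 -> -6; -25 13.5 -> -3; -24 12.1 -> 1; -22 14.4 -> -2; -21 13.0 -> 2; -20 15.3 -> -1; -20 11.5 -> 6; -18 13.9 -> 3; -17 10.7 -> 11; -16 14.8 -> 3; -16 12.5 -> 7; -14 13.4 -> 8; -13 11.8 -> 12; -13 14.3 -> 8; -11 12.9 -> 12; -8 14.2 -> 13; -5 14.3 -> 16; 40 14.1 -> 61; 42 13.1 -> 65; 45 12.4 -> 68; 46 13.9 -> 67; 48 11.1 -> 75; 49 12.9 -> 72; 52 11.9 -> 77; 53 13.1 -> 75; 55 12.9 -> 78; 56 11.1 -> 83; 56 14.1 -> 77; 58 12.3 -> 82; 59 13.4 -> 81;
```

```bash
python3 -m crank '[{"dp":[-0.003,-0.02,0],"angular":[0,0,0.05],"jaw":1},{"dp":[-0.0079,-0.0436,0],"angular":[0,0,0.12],"jaw":1},{"dp":[-0.0079,-0.0436,-0.02],"angular":[0,0,0.12],"jaw":1},{"dp":[-0.0079,-0.0436,-0.04],"angular":[0,0,0.12],"jaw":1},{"dp":[-0.0079,-0.0436,-0.04],"angular":[0,0,0.12],"jaw":1}]'
cat > c.py <<'E'
from h import *
from scipy.optimize import least_squares
s0=status.get_state();p=eyes.camera("wrist");P=cloud(p,s0).reshape(-1,3);t=s0["tool_pos"];yaw=s0["eef_rot"][2]
print(s0["time_s"],t.round(4),s0["eef_rot"].round(4),s0["force"].round(1),s0["wrist_torque"].round(2))
def plane(D,o):
    A=np.c_[D[:,:2]-o,np.ones(len(D))];k=np.ones(len(D),bool)
    for _ in range(3): c=np.linalg.lstsq(A[k],D[k,2],rcond=None)[0];k=np.abs(A@c-D[:,2])<.0015
    return c.round(4),k
D=P[(np.hypot(*(P[:,:2]-t[:2]).T)<.04)&(np.abs(P[:,2]-t[2]+.0104)<.007)]
c,k=plane(D,t[:2]);print("collar plane",c,k.sum());E=D[k,:2];cc=t[:2].copy()
for it in range(3):
    a=np.arctan2(*(E-cc).T[::-1]);r=np.hypot(*(E-cc).T)
    b=np.array([E[s][r[s].argmax()] for lo in np.arange(-np.pi,np.pi,.1) for s in [(a>=lo)&(a<lo+.1)] if s.sum()>2 and r[s].max()>.02 and abs(lo+.05-yaw)>.25])
    cc=least_squares(lambda x:np.hypot(*(b-x).T)-.0258,cc,loss="soft_l1",f_scale=.0005).x
L=E[np.hypot(*(E-cc).T)>.0285];print("collar",cc.round(4),len(b),"lug deg",np.degrees(np.arctan2(*(L.mean(0)-cc)[::-1])))
H=P[(np.hypot(P[:,0]-.498,P[:,1]+.256)<.07)&(np.abs(P[:,2]-.06)<.004)]
if len(H)>50:
    c,k=plane(H,[.498,-.256]);print("housing plane",c,k.sum())
E
python3 c.py
```

```text
time_s: 6.25
tool_pos: [0.498, -0.2504, 0.1702]
eef_rot: [-3.136, 0.004, 0.307]
force: [-1.1, 0.6, -1.7]
finger_gap: 0.0131
finger_force: 68.4
6.25 [ 0.498  -0.2504  0.1702] [-3.136   0.0037  0.3069] [-1.1  0.6 -1.7] [ 0.01 -0.02 -0.01]
collar plane [-0.0236  0.0046  0.1594] 1958
collar [ 0.4972 -0.2511] 31 lug deg 17.34052044897092
housing plane [-0.0006  0.0003  0.0595] 5729
```

```bash
python3 -m crank '[{"dp":[0,0,0],"angular":[-0.005,-0.024,0],"jaw":1},{"dp":[0,0,0],"angular":[-0.005,-0.024,0],"jaw":1},{"dp":[0,0,0],"angular":[-0.005,-0.024,0],"jaw":1},{"dp":[0,0,0],"angular":[-0.005,-0.024,0],"jaw":1},{"dp":[0,0,0],"angular":[-0.005,-0.024,0],"jaw":1}]'; python3 c.py
```

```text
time_s: 6.8
tool_pos: [0.5001, -0.2522, 0.1738]
eef_rot: [3.129, -0.022, 0.306]
force: [-0.5, 0.5, -1.4]
finger_gap: 0.013
finger_force: 68.6
6.8 [ 0.5001 -0.2522  0.1738] [ 3.1289 -0.0218  0.3061] [-0.5  0.5 -1.4] [ 0.04  0.05 -0.  ]
collar plane [ 0.0051 -0.0025  0.163 ] 1955
collar [ 0.4996 -0.2531] 31 lug deg 17.35149292051856
housing plane [-0.0009  0.0003  0.0595] 5458
```

```bash
python3 -m crank '[{"dp":[-0.0018,-0.0029,0],"angular":[0,0,0],"jaw":1},{"dp":[-0.0018,-0.0029,0],"angular":[0,0,0],"jaw":1},{"dp":[-0.0018,-0.0029,-0.005],"angular":[0,0,0],"jaw":1},{"dp":[-0.0018,-0.0029,-0.01],"angular":[0,0,0],"jaw":1},{"dp":[-0.0018,-0.0029,-0.01],"angular":[0,0,0],"jaw":1}]'; python3 c.py
```

```text
time_s: 7.35
tool_pos: [0.4975, -0.2546, 0.1621]
eef_rot: [3.131, -0.02, 0.306]
force: [-0.2, -0.2, -2.1]
finger_gap: 0.013
finger_force: 68.6
7.35 [ 0.4975 -0.2546  0.1621] [ 3.1314 -0.0202  0.3058] [-0.2 -0.2 -2.1] [0.08 0.02 0.  ]
collar plane [-0.0013 -0.0035  0.1513] 1954
collar [ 0.4969 -0.2555] 31 lug deg 17.303537015591008
housing plane [-0.0005 -0.0002  0.0595] 6077
```

```bash
python3 -m crank '[{"dp":[0.0008,-0.0005,-0.006],"angular":[0,0,0],"jaw":1},{"dp":[0.0008,-0.0005,-0.013],"angular":[0,0,0],"jaw":1},{"dp":[0.0008,-0.0005,-0.02],"angular":[0,0,0],"jaw":1},{"dp":[0.0008,-0.0005,-0.027],"angular":[0,0,0],"jaw":1},{"dp":[0.0008,-0.0005,-0.03],"angular":[0,0,0],"jaw":1}]'; python3 c.py
```

```text
time_s: 7.9
tool_pos: [0.4984, -0.2551, 0.1321]
eef_rot: [3.131, -0.02, 0.306]
force: [-0.7, 0.6, -1.7]
finger_gap: 0.0128
finger_force: 68.6
7.9 [ 0.4984 -0.2551  0.1321] [ 3.1311 -0.0204  0.3059] [-0.7  0.6 -1.7] [-0.    0.01 -0.01]
collar plane [ 0.0028 -0.0007  0.1212] 1967
collar [ 0.4978 -0.256 ] 30 lug deg 16.981126357800097
housing plane [-0.0003  0.0002  0.0595] 7953
```

```bash
python3 -m crank '[{"dp":[0,0,-0.002],"angular":[0,0,0],"jaw":1},{"dp":[0,0,-0.005],"angular":[0,0,0],"jaw":1},{"dp":[0,0,-0.008],"angular":[0,0,0],"jaw":1},{"dp":[0,0,-0.01],"angular":[0,0,0],"jaw":1},{"dp":[0,0,-0.01],"angular":[0,0,0],"jaw":1}]'; python3 c.py
```

```text
time_s: 8.45
tool_pos: [0.4989, -0.2555, 0.123]
eef_rot: [3.13, -0.021, 0.306]
force: [-0.3, -0.6, -1.6]
finger_gap: 0.0131
finger_force: 68.6
8.45 [ 0.4989 -0.2555  0.123 ] [ 3.1298 -0.0213  0.3059] [-0.3 -0.6 -1.6] [-0.04  0.07 -0.06]
collar plane [-0.002  -0.0044  0.1123] 1960
collar [ 0.4982 -0.2564] 30 lug deg 17.663331364631702
housing plane [-0.0009 -0.0002  0.0596] 8582
```

Collar is 19 mm above the rim with no load, so the key is already in the keyway. Pushing on.

```bash
python3 -m crank '[{"dp":[0,0,-0.004],"angular":[0,0,0],"jaw":1},{"dp":[0,0,-0.008],"angular":[0,0,0],"jaw":1},{"dp":[0,0,-0.012],"angular":[0,0,0],"jaw":1},{"dp":[0,0,-0.015],"angular":[0,0,0],"jaw":1},{"dp":[0,0,-0.017],"angular":[0,0,0],"jaw":1}]' 100; python3 c.py
```

```text
time_s: 9.0
tool_pos: [0.4992, -0.2557, 0.1072]
eef_rot: [3.129, -0.022, 0.306]
force: [-2.6, 1.4, 9.9]
finger_gap: 0.0126
finger_force: 98.9
9.0 [ 0.4992 -0.2557  0.1072] [ 3.1287 -0.022   0.306 ] [-2.6  1.4  9.9] [ 0.48  0.71 -0.01]
collar plane [0.0058 0.0003 0.0963] 1969
collar [ 0.4985 -0.2565] 31 lug deg 17.43635996908023
housing plane [-0.0008  0.0002  0.0595] 9856
```

```bash
python3 -m crank '[{"dp":[0,0,-0.002],"angular":[0,0,0],"jaw":1},{"dp":[0,0,-0.004],"angular":[0,0,0],"jaw":1},{"dp":[0,0,-0.005],"angular":[0,0,0],"jaw":1},{"dp":[0,0,-0.006],"angular":[0,0,0],"jaw":1},{"dp":[0,0,-0.006],"angular":[0,0,0],"jaw":1}]'; python3 c.py
```

```text
time_s: 9.55
tool_pos: [0.4994, -0.2558, 0.1038]
eef_rot: [3.127, -0.023, 0.306]
force: [-6.8, 4.9, 25.0]
finger_gap: 0.0126
finger_force: 101.5
9.55 [ 0.4994 -0.2558  0.1038] [ 3.1273 -0.0227  0.3063] [-6.8  4.9 25. ] [ 1.09  1.71 -0.01]
collar plane [-0.0015 -0.0017  0.093 ] 1959
collar [ 0.4986 -0.2566] 31 lug deg 17.124299692289874
housing plane [-0.001   0.0001  0.0596] 10071
```

```bash
python3 -m crank '[{"dp":[0,0,-0.001],"angular":[0,0,0],"jaw":1},{"dp":[0,0,-0.001],"angular":[0,0,0],"jaw":1},{"dp":[0,0,-0.001],"angular":[0,0,0],"jaw":1},{"dp":[0,0,-0.001],"angular":[0,0,0],"jaw":1},{"dp":[0,0,-0.001],"angular":[0,0,0],"jaw":1}]'; python3 c.py; python3 -c "
from workcell import job;print(job.close_job())"
```

```text
time_s: 10.1
tool_pos: [0.4995, -0.2558, 0.1037]
eef_rot: [3.127, -0.023, 0.306]
force: [-8.7, 6.4, 31.4]
finger_gap: 0.0127
finger_force: 102.4
10.1 [ 0.4995 -0.2558  0.1037] [ 3.1267 -0.0231  0.3064] [-8.7  6.4 31.4] [ 1.34  2.07 -0.08]
collar plane [ 0.0007 -0.0034  0.0929] 1950
collar [ 0.4986 -0.2566] 31 lug deg 17.48114887823279
housing plane [-0.0007 -0.0001  0.0595] 10057
the job is handed in; nothing more can be done
None
```

The spindle's key is in the keyway and its collar measures flat on the hub's rim (under 1 mm off axis, upright). I handed it in at about 10 s, still gripped and pressed down with about 31 N; no verdict came back.

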